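# Hold a brass blank in the blow-off box

### The job

Press the yellow cover of the air blow-off box down until it is fully home. Then take the brass blank (not the steel one) out of the wooden rack and lower it, standing upright as it is, through the slot in the cover until about half of its length is inside. Finish while still holding it there in the gripper, steady and not pushed hard against the slot; leave the steel blank in its rack and do not disturb the other things on the bench.

Things in the scene. Friction and masses are not known exactly. Their poses are not given: they have to be found in the camera images.
- cover (a joint): the yellow cover of the blow-off box, a level plate 110 x 150 x 10 mm that slides straight down into the grey housing; value in m: 0 to 0.003 at the start (standing up to 12 mm proud), 0.012 when fully home on its hard stop. Friction of about 7 N holds it wherever it is left, and it does not tilt; press on it from above, anywhere beside the slot
- slot (a point): centre of the slot's mouth, in the top face of the yellow cover; moves down with the cover (96 mm above the bench when the cover is home). The slot runs through the 10 mm plate, 34 mm along its x and 12 mm along its y, edges with a lead-in of at most 2 mm; z is up. Below the plate the box is hollow down to 5 mm above the bench. The grey housing is 110 mm along x and 150 mm along y (in the axes of this point), 86 mm high and fixed to the bench
- pad_left (a point): top centre of a black round press pad on the cover, 30 mm across, 2 mm above the cover's top, 48 mm from the slot's centre along the slot's +y; axes as the slot's
- pad_right (a point): top centre of the other, equal press pad, 48 mm from the slot's centre along the slot's -y
- brass_centre (a point): centre of the brass blank, a yellow block 32 x 50 x 10 mm of about 0.14 kg that stands on its short edge in the rack: its x is its 32 mm width (level), its y its 50 mm length (pointing up), its z its 10 mm thickness (level). It stands 16 mm deep in a rack pocket and rises 34 mm above the rack; its x direction is that of the rack's x. Grip it across its thickness in its upper half, as the lower half goes into the slot
- steel_centre (a point): centre of the steel blank, dark grey, of the same size and axes, which stands in the rack's other pocket and stays there. Which of the two pockets holds the brass blank changes from start to start
- rack: wooden rack, 60 mm along its x, 116 mm along its y, 26 mm high, fixed to the bench; origin at the centre of its underside, z up. Two pockets, 35 x 13 mm (x, y) and 16 mm deep, lie 33 mm either side of its centre along y
- loupe: black eye loupe with a red ring, 41 mm across, 38 mm high, standing on the bench; origin under its centre; not to be disturbed
- abrasive_block: green abrasive block, 30 x 62 x 16 mm, lying on the bench; origin under its centre; not to be disturbed
- dust_blower: dark red rubber dust blower, 54 mm across, 103 mm high; origin under its centre; not to be disturbed

How it is judged:
By the outcome, as a careful person would: the job done as asked, in the order asked, and still so for the second after the job is handed in, while the arm keeps its last pose, push and grip.
It also fails if it takes over 51 s, if anything falls off the work surface, if the arm or the gripper's body presses on something with over 40 N, if the wrist force passes 120 N, or if a joint passes its speed limit or range.

### The arm

A 6-joint arm with a two-finger parallel gripper is mounted at the origin on a cart in front of the work surface, level with it; the furniture and walls round the work are solid. World frame = base frame: x ahead of the robot, y to its left, z up, the work surface at z = 0. Lengths are in m, angles in rad, forces in N, time in s.
With the tool pointing down it reaches from about 0.375 to 0.75 m from the base axis. Payload 9 kg.
Tool frame: the origin (TCP) lies at the centre of the arm's flange, where the gripper is bolted on; the fingertips stand ahead of it and the grasp point (between the pads) lies 155 mm ahead of it (robot.tips_ahead is the z of the fingertips in the tool frame, in m); z points along the fingers, y is the direction in which the jaws open and shut (so a half turn about z gives the same grasp; the last joint's range is limited). The gripper opens to 85 mm and grips with 20 to 120 N. Pads are 22 mm wide; open, the fingers measure 114 mm over their backs; the gripper's body (76 mm by 85 mm) begins 54 mm behind the grasp point. The pads swing forward as they close: fully open they stand 13 mm farther back than shut.
Start: joints at [1.03, 0.104, 0.097, 1.564, 0, 1.353], TCP at [0.19, 0.569, 0.405] pointing down, gripper open.
Joint ranges: [-2.99, 2.99], [-0.84, 1.86], [-1.1, 1.16], [-1.84, 2.11], [-1.51, 1.56], [-3.14, 3.14]. Speed limits (rad/s): [2.22, 2.22, 2.57, 3.14, 3.14, 3.14].

### API

Orientations are given as a unit quaternion [x, y, z, w].
In Python, from rig import robot gives the robot as it stands. Calls block until the motion is done:
- robot.move_ptp(position, orientation): joint-space move of the TCP to a pose.
- robot.line_to(position, orientation=None, speed=0.15, f_stop=None): straight line of the TCP; orientation=None keeps the orientation; speed is the mean speed in m/s. With f_stop (N) it stops when the force on the tool has changed by that much, and returns True; else False.
- robot.set_joints(angles): joint-space move.
- robot.ungrasp() and robot.gripper_close(): open the fingers fully, or close them until they stop; the grip force is fixed at half the most.
- robot.wait(seconds).
- robot.solve_ik(position, orientation): joint angles nearest the present ones, or None.
- robot.get_state(): the state.
- robot.read_camera(name): name is "scene" or "top" or "wrist"; returns a dict with "color" (420x560x3 uint8, red, green, blue), "fx", "fy", "cx", "cy" (pixels), "extrinsics" (4x4, takes a point from camera to world coordinates); the wrist camera has in their place "tool_from_camera" (4x4, takes a point from camera to tool coordinates, whose origin is the TCP and whose axes are the flange's). Camera axes: x right, y down, z forward; pixel columns grow to the right and rows downward; lengths in m; the calibration is good to about 2 mm. A picture is of the moment at which its call begins: read the wrist's pose just before it. There is no depth.
A pose or a line that the arm cannot do raises robot.PlanningError and nothing moves.
- robot.close_job(): hands the job in, once; it reports no verdict.
The state is a dict: "clock": time; "joint_pos": joint angles; "dq": joint speeds; "joint_torque": joint torques, N m; "position": TCP position; "tcp_rot": TCP orientation; "wrist_force": force on the tool from outside, world axes, zero at the start; "wrist_torque": the same for the moment, N m; "finger_gap": finger opening in m.
Only numpy, scipy, OpenCV 4.12 (cv2) and the standard library are available. Lean on these libraries where they do the work, as an engineer would, in place of code of your own. Each camera call takes 0.05 s, during which the arm holds its last target.

## Working session

There is one attempt and no reset: what is moved stays moved. The work goes in short steps, each a Python script; the robot and the scene stay as the last script left them, time stands still between calls to the robot, and variables do not carry over. Pictures are saved under pics/ and viewed, and the job is handed in when it is done.

```bash
mkdir -p pics; ls
python3 - <<'E'
from rig import robot
import cv2
s=robot.get_state(); print(s, robot.tips_ahead)
for n in ("scene","top","wrist"):
    c=robot.read_camera(n); cv2.imwrite(f"pics/{n}0.png",c["color"][:,:,::-1])
    print(n,c["fx"],c["fy"],c["cx"],c["cy"]); print(c.get("extrinsics",c.get("tool_from_camera")))
E
```

```text
pics
{'clock': 0.0, 'joint_pos': array([ 1.03034072e+00,  1.04701559e-01,  9.64671261e-02,  1.56388635e+00,
       -4.77921186e-06,  1.35309885e+00]), 'dq': array([-2.11122253e-03,  3.08033591e-05,  5.37283324e-04, -6.95751088e-04,
       -1.24533963e-03,  6.95134485e-04]), 'joint_torque': array([ 2.44034854e-03, -5.56924009e+01,  5.03656125e+01,  1.66982878e-02,
       -2.86232416e-04, -4.20207869e-09]), 'position': array([0.19024559, 0.5689308 , 0.40391966]), 'tcp_rot': array([ 1.60679469e-01,  9.87006418e-01, -6.16098516e-04, -2.42845906e-04]), 'wrist_force': array([0.42564713, 0.09183311, 0.49610115]), 'wrist_torque': array([-0.05221586, -0.02259351, -0.04434693]), 'finger_gap': 0.08528383929630058} 0.1734
scene 523.4953982680547 523.4953982680547 275.06971477977197 203.55244783781743
[[ 0.89931403 -0.17485106  0.40082589 -0.04347156]
 [-0.43655606 -0.41253095  0.799523   -1.14914844]
 [ 0.02555564 -0.89400521 -0.44732716  0.73395366]
 [ 0.          0.          0.          1.        ]]
top 493.42056945314823 493.42056945314823 283.8839636541898 215.88112308727491
[[-0.01853021 -0.99476106  0.1005339   0.39186239]
 [-0.99981615  0.01794035 -0.00676821  0.02472675]
 [ 0.00492914 -0.10064084 -0.99491061  1.46266738]
 [ 0.          0.          0.          1.        ]]
wrist 372.09047921384047 372.09047921384047 280.80429271770225 211.57651915755855
[[ 1.57693408e-05 -9.46442178e-01 -3.22873354e-01  8.37305892e-02]
 [ 1.00000000e+00  1.36809675e-05  8.73746976e-06 -8.33086875e-04]
 [-3.85229006e-06 -3.22873354e-01  9.46442178e-01  3.11193045e-02]
 [ 0.00000000e+00  0.00000000e+00  0.00000000e+00  1.00000000e+00]]
```

View pics/scene0.png

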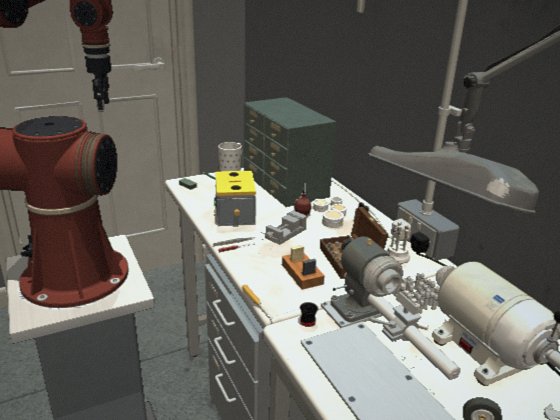

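View pics/top0.png

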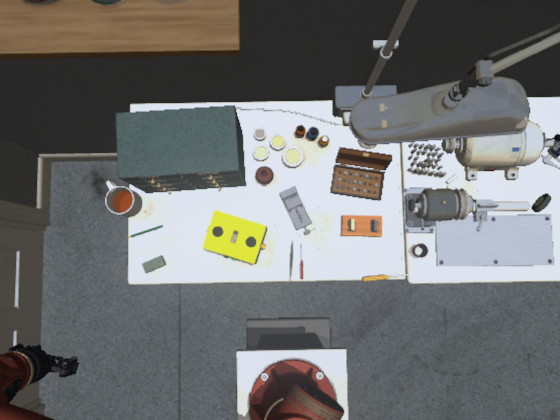

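View pics/wrist0.png

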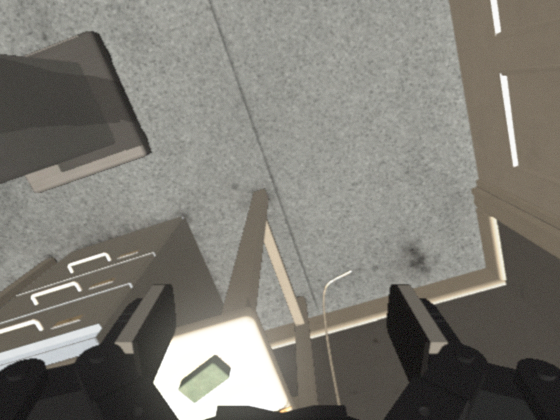

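The top view shows the cover around (236,239), with pads at about (217,232) and (250,241). The rack is at (361,225), with the brass blank in its left pocket (351,225) and the steel one at (375,226). Next I'll measure these roughly.

```bash
cat > h.py <<'E'
import numpy as np, cv2
from scipy.spatial.transform import Rotation as R
def cam(robot,name):
    s=robot.get_state(); c=robot.read_camera(name)
    if name=="wrist":
        T=np.eye(4);T[:3,:3]=R.from_quat(s["tcp_rot"]).as_matrix();T[:3,3]=s["position"]
        c["extrinsics"]=T@c["tool_from_camera"]
    return c
def ray(c,uv,z):
    d=np.array([(uv[0]-c["cx"])/c["fx"],(uv[1]-c["cy"])/c["fy"],1.])
    E=c["extrinsics"]; d=E[:3,:3]@d; o=E[:3,3]
    return o+d*(z-o[2])/d[2]
def proj(c,p):
    E=np.linalg.inv(c["extrinsics"]); q=E[:3,:3]@p+E[:3,3]
    return np.array([c["cx"]+c["fx"]*q[0]/q[2],c["cy"]+c["fy"]*q[1]/q[2]])
def quat(a):
    # tool down, tool y axis at world angle a
    y=np.array([np.cos(a),np.sin(a),0]);z=np.array([0,0,-1.]);x=np.cross(y,z)
    return R.from_matrix(np.c_[x,y,z]).as_quat()
E
python3 - <<'E'
from rig import robot
from h import *
c=cam(robot,"top"); im=c["color"]
hsv=cv2.cvtColor(im,cv2.COLOR_RGB2HSV)
m=cv2.inRange(hsv,(22,150,120),(35,255,255)); m[:,300:]=0
m=cv2.morphologyEx(m,cv2.MORPH_CLOSE,np.ones((3,3)))
cs,h=cv2.findContours(m,cv2.RETR_CCOMP,cv2.CHAIN_APPROX_NONE)
for k,q in enumerate(cs):
    if cv2.contourArea(q)>15:
        r=cv2.minAreaRect(q); print(cv2.contourArea(q),r,h[0][k][3],ray(c,r[0],0.105))
for uv in((351,225),(375,226),(361,225)): print(uv,ray(c,uv,.03))
crop=im[190:280,190:400]; cv2.imwrite("pics/top_crop.png",cv2.resize(crop,None,fx=3.8,fy=3.8,interpolation=cv2.INTER_CUBIC)[:,:,::-1])
c=cam(robot,"scene"); crop=c["color"][150:320,180:340]; cv2.imwrite("pics/sc_crop.png",cv2.resize(crop,None,fx=3.5,fy=3.5,interpolation=cv2.INTER_CUBIC)[:,:,::-1])
E
```

```text
2007.5 ((233.83274841308594, 236.63523864746094), (54.46501541137695, 39.13368225097656), 17.35402488708496) -1 [0.4741286  0.15430113 0.105     ]
103.0 ((250.5, 241.5), (11.0, 11.0), 0.0) 0 [0.45990207 0.10860352 0.105     ]
73.0 ((234.132080078125, 236.53775024414062), (6.593306064605713, 14.148136138916016), 15.945395469665527) 0 [0.47438215 0.1534755  0.105     ]
113.0 ((217.0, 231.0), (12.0, 12.0), 0.0) 0 [0.49051384 0.20051941 0.105     ]
(351, 225) [ 0.50639129 -0.18013218  0.03      ]
(375, 226) [ 0.50219929 -0.25003473  0.03      ]
(361, 225) [ 0.50586259 -0.20929939  0.03      ]
```

View pics/top_crop.png

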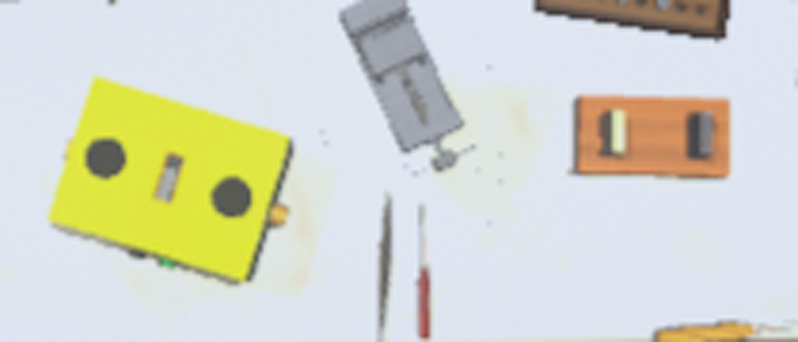

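View pics/sc_crop.png

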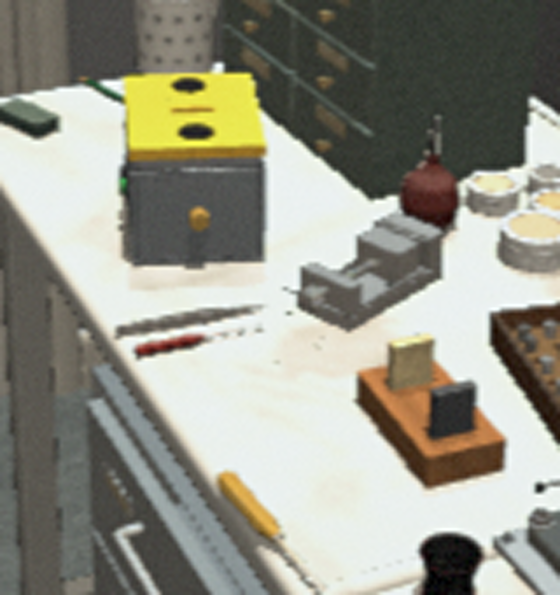

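Run:
```python
from rig import robot
from h import *
a=np.deg2rad(71.6); q=quat(a)
print(robot.solve_ik([.474,.154,.40],q))
print(robot.solve_ik([.505,-.18,.3],quat(np.deg2rad(88))))
robot.gripper_close()
robot.move_ptp([.474,.154,.40],q)
s=robot.get_state(); print(s["clock"],s["position"],s["finger_gap"],s["wrist_force"])
c=cam(robot,"wrist"); cv2.imwrite("pics/w1.png",c["color"][:,:,::-1]); np.savez("w1.npz",**c)
```

```text
[ 0.05107531 -0.20765826 -0.21321174  1.56524285  0.          0.3722159 ]
[-0.5865519  -0.08453876 -0.2823946   1.37294049  0.         -0.55164532]
2.8417 [0.47385169 0.15466722 0.40006924] 0.00028164839738790065 [0.37392396 0.15089881 0.84317802]
```

View pics/w1.png

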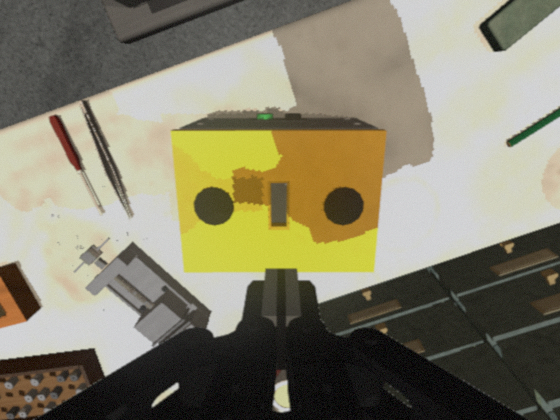

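The wrist view shows the cover squarely below the gripper, with pads at (214,206) and (344,206) and the slot at (279,204). I'll get subpixel positions for these.

```bash
cat >> h.py <<'E'
def coverfeat(c,z,show=False):
    im=c["color"]; hsv=cv2.cvtColor(im,cv2.COLOR_RGB2HSV)
    m=cv2.inRange(hsv,(15,130,60),(36,255,255))
    m=cv2.morphologyEx(m,cv2.MORPH_CLOSE,np.ones((3,3)))
    cs,h=cv2.findContours(m,cv2.RETR_CCOMP,cv2.CHAIN_APPROX_NONE)
    k=max(range(len(cs)),key=lambda i:cv2.contourArea(cs[i]) if h[0][i][3]<0 else 0)
    out=[]
    for i in range(len(cs)):
        if h[0][i][3]==k and cv2.contourArea(cs[i])>300:
            M=cv2.moments(cs[i]); uv=(M["m10"]/M["m00"],M["m01"]/M["m00"]); r=cv2.minAreaRect(cs[i])
            out.append((cv2.contourArea(cs[i]),uv,r,ray(c,uv,z)))
    return sorted(out,key=lambda o:o[1][0])
E
python3 - <<'E'
from h import *
c=dict(np.load("w1.npz"))
for z in (.096,.106):
    for o in coverfeat(c,z): print(z,o)
f=coverfeat(c,.1)
for z in (.098,.108):
    p=[ray(c,o[1],z) for o in (f[0],f[-1])]; d=p[1]-p[0]; print(z,np.linalg.norm(d),np.degrees(np.arctan2(d[1],d[0])),p[0]/2+p[1]/2)
E
```

```text
0.096 (875.0, (209.72666666666663, 206.73085714285713), ((209.03848266601562, 206.30770874023438), (37.582523345947266, 30.7606143951416), 82.87498474121094), array([0.46149817, 0.10016741, 0.096     ]))
0.096 (630.5, (278.32038065027757, 201.93946603224953), ((278.5, 202.5), (17.0, 41.0), 0.0), array([0.47448771, 0.15163084, 0.096     ]))
0.096 (842.0, (347.0657165479018, 205.63598574821853), ((346.1849670410156, 204.76138305664062), (36.76240539550781, 33.345054626464844), 68.74949645996094), array([0.49400212, 0.20098651, 0.096     ]))
0.106 (875.0, (209.72666666666663, 206.73085714285713), ((209.03848266601562, 206.30770874023438), (37.582523345947266, 30.7606143951416), 82.87498474121094), array([0.45902949, 0.10310099, 0.106     ]))
0.106 (630.5, (278.32038065027757, 201.93946603224953), ((278.5, 202.5), (17.0, 41.0), 0.0), array([0.47154314, 0.15267897, 0.106     ]))
0.106 (842.0, (347.0657165479018, 205.63598574821853), ((346.1849670410156, 204.76138305664062), (36.76240539550781, 33.345054626464844), 68.74949645996094), array([0.4903426 , 0.20022642, 0.106     ]))
0.098 0.1051530327174601 72.13074560979967 [0.47713733 0.15079431 0.098     ]
0.108 0.10127214779895187 72.13074560979967 [0.47407322 0.15188105 0.108     ]
```

```bash
python3 - <<'E'
from rig import robot
from h import *
q=quat(np.deg2rad(71.8))
robot.line_to([.460,.108,.30],q,speed=.15)
print(robot.get_state()["clock"])
r=robot.line_to([.460,.108,.262],speed=.03,f_stop=28)
s=robot.get_state(); print(r,s["clock"],s["position"],s["wrist_force"])
robot.wait(.2); s=robot.get_state(); print(s["position"],s["wrist_force"])
robot.line_to([.474,.154,.40],q,speed=.2)
s=robot.get_state(); print(s["clock"],s["position"])
c=cam(robot,"wrist"); cv2.imwrite("pics/w2.png",c["color"][:,:,::-1]); np.savez("w2.npz",**c)
E
python3 - <<'E'
from h import *
c=dict(np.load("w2.npz"))
g=cv2.cvtColor(c["color"],cv2.COLOR_RGB2HSV)
m=((g[:,:,2]<75)|(g[:,:,1]<110)).astype(np.uint8)*255
cs,_=cv2.findContours(m,cv2.RETR_LIST,cv2.CHAIN_APPROX_NONE)
P=[]
for k in cs:
    a=cv2.contourArea(k); M=cv2.moments(k)
    if 300<a<2500:
        uv=(M["m10"]/a,M["m01"]/a)
        if 180<uv[0]<380 and 150<uv[1]<260: print(a,uv,cv2.minAreaRect(k)); P.append(uv)
cv2.imwrite("pics/w2crop.png",cv2.resize(np.hstack([c["color"][110:290,160:400],cv2.cvtColor(m,cv2.COLOR_GRAY2RGB)[110:290,160:400]]),None,fx=1.66,fy=1.66)[:,:,::-1])
E
```

```text
3.7833
True 4.7167 [0.45996427 0.10805195 0.27137948] [-3.00132731 -0.42769134  9.85031726]
[0.45995796 0.10804048 0.27137845] [-3.18571675 -0.27064794  8.12919625]
5.7583 [0.47382126 0.15383913 0.39870447]
972.5 (342.7004284490145, 202.382176520994) ((343.0, 202.5), (35.0, 36.0), 90.0)
922.0 (216.69703543022413, 202.09182935647144) ((216.5, 202.0), (34.0, 35.0), 90.0)
466.0 (279.9266809728183, 198.906652360515) ((280.0, 199.0), (38.0, 14.0), 90.0)
```

View pics/w2crop.png

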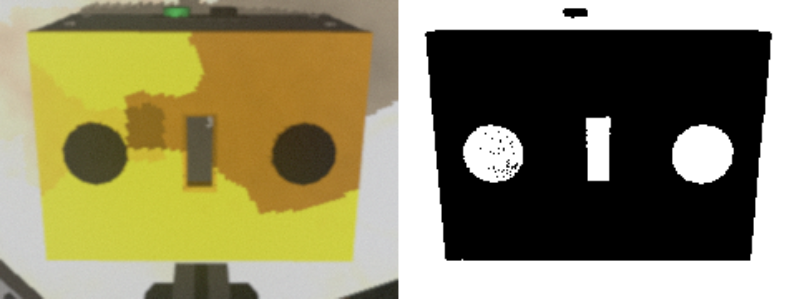

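The cover stopped hard at TCP z = 0.2714, which puts the pad top at exactly 0.098, so it is home. The pads are at (216.7,202.1) and (342.7,202.4), and the slot at (279.9,199). Next I'll locate the slot and go to the rack.

Run:
```python
from rig import robot
from h import *
c=dict(np.load("w2.npz"))
R_=ray(c,(216.7,202.1),.098);L=ray(c,(342.7,202.4),.098);S=ray(c,(279.93,198.9),.096)
d=L-R_; print(R_,L,np.linalg.norm(d),np.degrees(np.arctan2(d[1],d[0])),(L+R_)/2,S)
# 4 corners of slot dark region, top camera check
t=cam(robot,"top")
robot.ungrasp()
q=quat(np.deg2rad(88))
robot.move_ptp([.505,-.18,.33],q)
s=robot.get_state(); print(s["clock"],s["position"])
c=cam(robot,"wrist"); cv2.imwrite("pics/w3.png",c["color"][:,:,::-1]); np.savez("w3.npz",**c)
t=cam(robot,"scene"); cv2.imwrite("pics/s3.png",t["color"][:,:,::-1])
```

```text
[0.4584753 0.1065652 0.098    ] [0.48855256 0.19734985 0.098     ] 0.09563730097184123 71.66978982576988 [0.47351393 0.15195752 0.098     ] [0.47161878 0.15275943 0.096     ]
7.9333 [ 0.50521394 -0.17930988  0.33031433]
```

View pics/w3.png

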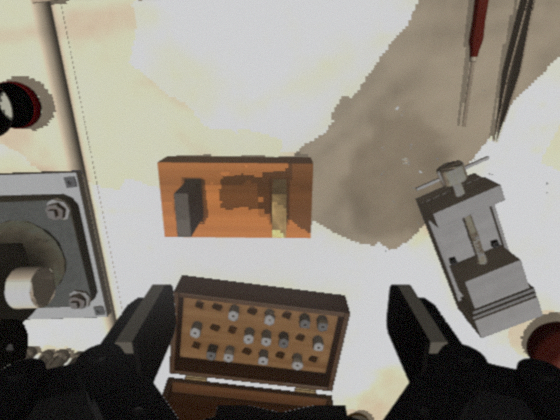

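Run:
```python
from h import *
c=dict(np.load("w3.npz"))
cr=c["color"][140:250,140:330]; cv2.imwrite("pics/w3c.png",cv2.resize(cr,None,fx=4.2,fy=4.2,interpolation=cv2.INTER_CUBIC)[:,:,::-1])
```

```text
(no output)
```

View pics/w3c.png

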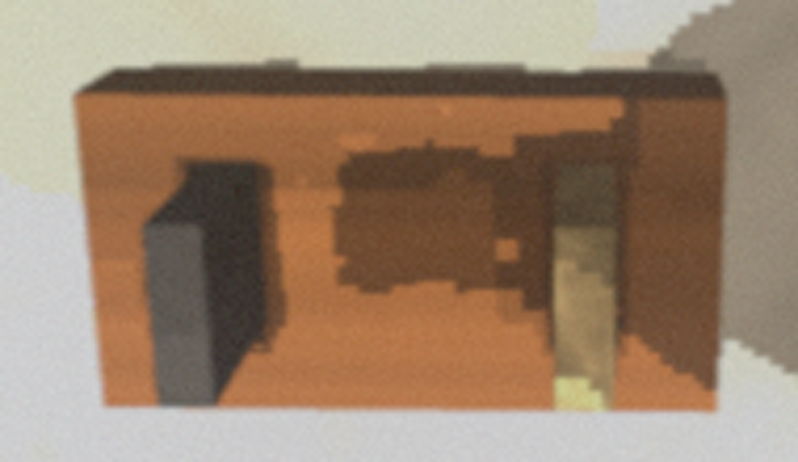

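Run:
```python
from h import *
c=dict(np.load("w3.npz"))
def P(l,z): return np.array([ray(c,(u/4.2+140-.4,v/4.2+140-.4),z) for u,v in l])
b=P([(556,226),(618,228),(612,408),(554,408)],.06);s=P([(146,224),(205,224),(217,404),(160,404)],.06);r=P([(77,94),(727,98),(717,410),(104,406)],.026)
for n,a in(("b",b),("s",s),("r",r)):
    e=a[1]+a[2]-a[0]-a[3]; f=a[2]+a[3]-a[0]-a[1]
    print(n,a.mean(0),np.linalg.norm(e)/2,np.degrees(np.arctan2(e[1],e[0])),np.linalg.norm(f)/2,np.degrees(np.arctan2(f[1],f[0])))
print(np.degrees(np.arctan2(*(b.mean(0)-s.mean(0))[1::-1])),np.linalg.norm(b.mean(0)-s.mean(0)))
```

```text
b [ 0.50582251 -0.18125238  0.06      ] 0.009734017181828475 87.04871436969108 0.031158001225949382 -3.268725394992286
s [ 0.50296234 -0.24652935  0.06      ] 0.009404047763038 88.02234335023411 0.030934589395434246 -2.942461991971318
r [ 0.50468322 -0.21403511  0.026     ] 0.115364544989526 87.64172458479378 0.05965307682607127 -2.6957293659824595
87.49113272680809 0.06533960804752488
```

Run:
```python
from rig import robot
from h import *
q=quat(np.deg2rad(87.5))
robot.line_to([.506,-.1805,.26],q,speed=.15)
c=cam(robot,"wrist"); cv2.imwrite("pics/w4.png",c["color"][:,:,::-1]); np.savez("w4.npz",**c)
r=robot.line_to([.506,-.1805,.2138],q,speed=.05,f_stop=8)
s=robot.get_state(); print(r,s["clock"],s["position"],s["wrist_force"])
c=cam(robot,"wrist"); cv2.imwrite("pics/w5.png",c["color"][:,:,::-1])
```

```text
False 9.775 [ 0.50616753 -0.18060104  0.21418767] [1.40242796 0.37709272 0.94808547]
```

View pics/w5.png

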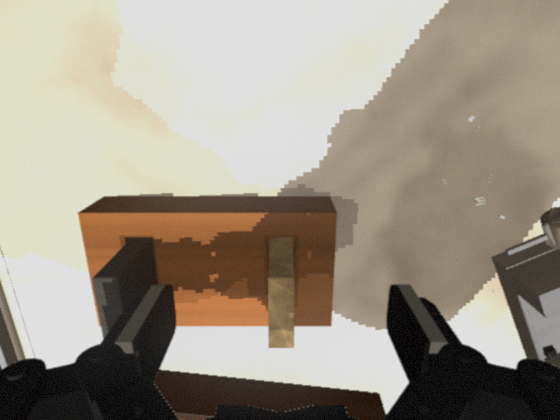

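The fingers' inner edges are at u≈175 and 388, so the brass at u≈281 is centred. There is no contact force, and the left finger is clear of the steel blank.

Run:
```python
from rig import robot
from h import *
robot.gripper_close()
s=robot.get_state(); print(s["clock"],s["finger_gap"],s["position"],s["wrist_force"],s["wrist_torque"])
q=quat(np.deg2rad(87.5))
p=s["position"]
robot.line_to([p[0],p[1],.27],q,speed=.08)
s=robot.get_state(); print(s["clock"],s["finger_gap"],s["wrist_force"])
robot.line_to([p[0],p[1],.40],q,speed=.2)
# x tool offset of camera: hover with blank 60mm above slot
q=quat(np.deg2rad(71.7))
robot.move_ptp([.473,.152,.36],q)
s=robot.get_state(); print(s["clock"],s["finger_gap"],s["position"],s["wrist_force"])
c=cam(robot,"wrist"); cv2.imwrite("pics/w6.png",c["color"][:,:,::-1]); np.savez("w6.npz",**c)
t=cam(robot,"scene"); cv2.imwrite("pics/s6.png",cv2.resize(t["color"][100:320,180:360],None,fx=2.7,fy=2.7,interpolation=cv2.INTER_CUBIC)[:,:,::-1])
```

```text
10.5083 0.008219228737835142 [ 0.50610964 -0.18058089  0.21401232] [ 0.60465031 -1.02147768  1.83459314] [-5.65764006e-02 -4.42554134e-02 -5.72847694e-05]
11.3583 0.00865658147919238 [-0.18266139 -0.19088685 -2.19229623]
13.4333 0.008374752445415017 [0.47325422 0.15137061 0.35973293] [-0.04503914 -0.10866016 -1.03159755]
```

View pics/w6.png

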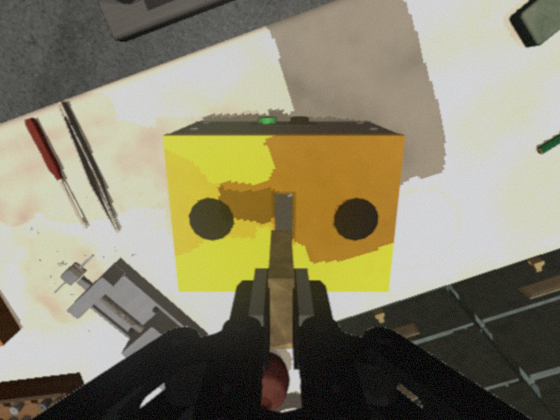

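View pics/s6.png

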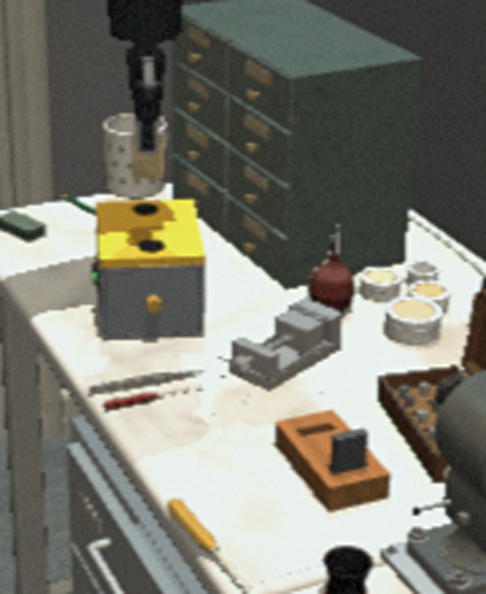

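The brass blank is held upright between the fingers and the steel one is still in its rack. Next I'll zoom in on the blank's tip and the slot.

Run:
```python
from h import *
c=dict(np.load("w6.npz"))
cr=c["color"][175:305,225:345]; cv2.imwrite("pics/w6c.png",cv2.resize(cr,None,fx=4.6,fy=4.6,interpolation=cv2.INTER_CUBIC)[:,:,::-1])
g=cv2.cvtColor(c["color"],cv2.COLOR_RGB2HSV)
m=((g[:,:,2]<75)|(g[:,:,1]<110)).astype(np.uint8)*255
cs,_=cv2.findContours(m,cv2.RETR_LIST,cv2.CHAIN_APPROX_NONE)
for k in cs:
    a=cv2.contourArea(k); M=cv2.moments(k)
    if 300<a<2500:
        uv=(M["m10"]/a,M["m01"]/a)
        if 180<uv[0]<380 and 150<uv[1]<260: print(a,uv,cv2.minAreaRect(k))
C=c["tool_from_camera"]; c2=dict(c); c2["extrinsics"]=C
for x in(.016,-.016):
  for z in (.204,):
    print(x,[proj(c2,np.array([x,y,z])) for y in(-.005,.005)])
for i,y in enumerate((-1,1)): print("slot", )
```

```text
1303.5 (355.7185781869326, 218.79925840685334) ((356.0, 219.0), (40.0, 42.0), 90.0)
1247.0 (210.99398556535687, 218.74378508420207) ((211.06155395507812, 218.4923095703125), (39.69111633300781, 41.17953109741211), 82.87498474121094)
536.0 (283.3858830845771, 211.5) ((283.5, 212.0), (36.0, 17.0), 90.0)
0.016 [array([272.43906861, 228.19934091]), array([292.49877018, 228.19962333])]
-0.016 [array([272.87945141, 284.86999331]), array([291.88077235, 284.87023877])]
slot
slot
```

View pics/w6c.png

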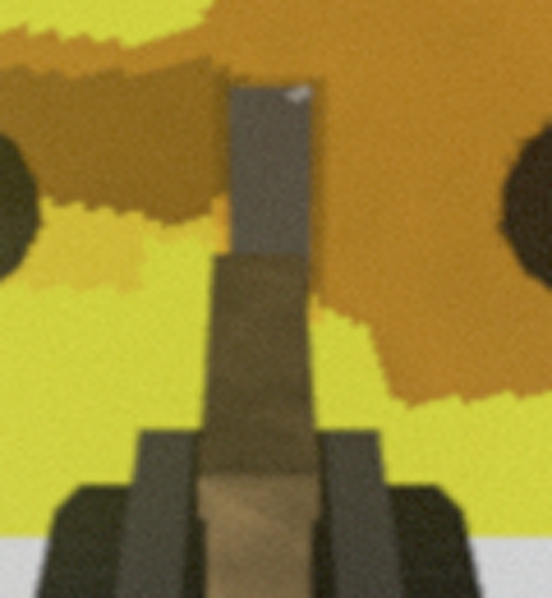

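Run:
```python
from h import *
c=dict(np.load("w6.npz"));E=c["extrinsics"]; T=E@np.linalg.inv(c["tool_from_camera"]); Ti=np.linalg.inv(T)
def tool(p): return (Ti@np.r_[p,1])[:3]
l=ray(c,(355.72,218.8),.098);r=ray(c,(210.99,218.74),.098)
print("pads",l,r,np.linalg.norm(l-r)); d=l-r; print(np.degrees(np.arctan2(d[1],d[0])),(l+r)/2,tool((l+r)/2))
y=np.array([T[0,1],T[1,1]]); print("tool y ang",np.degrees(np.arctan2(y[1],y[0])), "tool z",T[:3,2],T[:3,3])
px=lambda u,v:(225+u/4.6-.4,175+v/4.6-.4)
for n,u,v,z in(("slot near L",231,86,.096),("slot near R",313,86,.096),("L2",231,230,.096),("R2",309,230,.096),("blank L",214,254,T[2,3]-.204),("blank R",308,254,T[2,3]-.204)):
    print(n,tool(ray(c,px(u,v),z)))
```

```text
pads [0.48842247 0.19738637 0.098     ] [0.45840615 0.10682542 0.098     ] 0.09540578804820596
71.66228329063055 [0.47341431 0.15210589 0.098     ] [5.02573222e-05 8.49523062e-04 2.61732630e-01]
tool y ang 71.67864080652957 tool z [-2.26337472e-04 -3.32317607e-04 -9.99999919e-01] [0.47325422 0.15137061 0.35973293]
slot near L [ 0.01692509 -0.00471911  0.26373665]
slot near R [0.01692655 0.00686153 0.26373217]
L2 [-0.00482152 -0.0048317   0.26373429]
R2 [-0.00481968  0.0065039   0.26372991]
blank L [ 0.01513169 -0.00566408  0.20400388]
blank R [0.01513341 0.00453838 0.20399993]
```

Run:
```python
from rig import robot
from h import *
s=robot.get_state(); T=R.from_quat(s["tcp_rot"]).as_matrix()
p=np.array(s["position"])+T@np.array([.0009,.0014,0]); print(p[:2])
q=quat(np.deg2rad(71.66))
robot.line_to([p[0],p[1],.312],q,speed=.1)
robot.wait(.2)
s=robot.get_state(); print(s["clock"],s["position"],s["wrist_force"])
c=cam(robot,"wrist"); cv2.imwrite("pics/w7.png",c["color"][:,:,::-1]); np.savez("w7.npz",**c)
cr=c["color"][175:325,215:355]; cv2.imwrite("pics/w7c.png",cv2.resize(cr,None,fx=4,fy=4,interpolation=cv2.INTER_CUBIC)[:,:,::-1])
```

```text
[0.47301974 0.15270084]
14.3667 [0.47326463 0.1527211  0.31278826] [ 1.01768111  0.13438607 -1.52107538]
```

View pics/w7c.png

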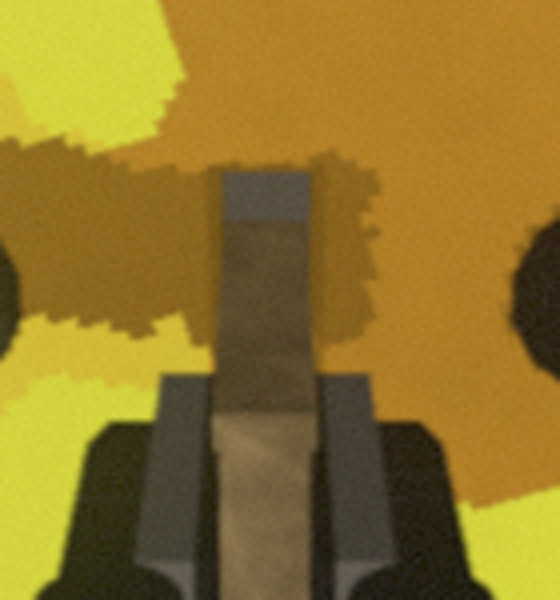

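Run:
```python
from h import *
c=dict(np.load("w7.npz"));E=c["extrinsics"]; T=E@np.linalg.inv(c["tool_from_camera"]); Ti=np.linalg.inv(T)
def tool(p): return (Ti@np.r_[p,1])[:3]
px=lambda u,v:(215+u/4-.4,175+v/4-.4)
for n,u,v,z in(("slot near L",222,170,.096),("slot near R",311,170,.096),("L2",222,215,.096),("R2",310,215,.096),("blank L",221.5,220,T[2,3]-.204),("blank R",309,220,T[2,3]-.204)):
    print(n,tool(ray(c,px(u,v),z)))
g=cv2.cvtColor(c["color"],cv2.COLOR_RGB2HSV)
m=((g[:,:,2]<75)|(g[:,:,1]<110)).astype(np.uint8)*255
cs,_=cv2.findContours(m,cv2.RETR_LIST,cv2.CHAIN_APPROX_NONE)
P=[]
for k in cs:
    a=cv2.contourArea(k); M=cv2.moments(k)
    if 800<a<3500:
        uv=(M["m10"]/a,M["m01"]/a)
        if 100<uv[0]<450 and 150<uv[1]<300: print(a,uv); P.append(ray(c,uv,.098))
if len(P)==2: print(tool((P[0]+P[1])/2),np.linalg.norm(P[0]-P[1]), np.degrees(np.arctan2(*(P[0]-P[1])[1::-1])))
```

```text
slot near L [ 0.01730805 -0.00650193  0.21676559]
slot near R [0.01730646 0.00528742 0.21677054]
L2 [ 0.01090864 -0.00656147  0.216773  ]
R2 [0.01090688 0.00521799 0.21677795]
blank L [ 0.01525735 -0.00623525  0.20397981]
blank R [0.0152557 0.0046829 0.2039844]
1884.0 (192.9762915782024, 248.26928520877564)
1945.0 (369.4137103684661, 248.25895458440445)
[ 1.54024697e-04 -6.14120753e-04  2.14787987e-01] 0.09522438220700613 -108.34474797124724
```

Run:
```python
from rig import robot
from h import *
s=robot.get_state(); T=R.from_quat(s["tcp_rot"]).as_matrix()
p=np.array(s["position"])+T@np.array([.0008,.0002,0]); np.save("slot_t.npy",p); print(p)
q=quat(np.deg2rad(71.66))
cmd=p.copy(); cmd[2]=.303
robot.line_to(cmd,q,speed=.04); robot.wait(.2)
s=robot.get_state(); e=np.array(s["position"])-p; print(s["position"],e[:2],s["wrist_force"])
cmd[:2]-=e[:2]; np.save("cmd.npy",cmd)
f0=np.array(s["wrist_force"])
for z in(.298,.293,.288,.283):
    cmd[2]=z
    r=robot.line_to(cmd,q,speed=.02,f_stop=6)
    s=robot.get_state(); print(r,s["clock"],s["position"],s["wrist_force"]-f0,s["wrist_torque"],s["finger_gap"])
    if r: break
```

```text
[0.47254535 0.15317356 0.31264067]
[0.47259347 0.15317121 0.30315202] [ 4.81257290e-05 -2.35316102e-06] [ 0.34188441  0.6294343  -0.9470931 ]
False 15.3917 [0.47263503 0.15308731 0.29785242] [ 1.32175058 -1.01789741 -2.19742351] [-0.15817382 -0.51194498  0.03119262] 0.00879002297662975
False 15.7917 [0.47260945 0.15314052 0.29276262] [ 4.19856412 -1.68528951 -3.39559784] [-0.13622866 -1.01726931 -0.05308118] 0.008462038838175305
False 16.1917 [0.47261956 0.15312828 0.28783104] [ 5.02414239 -1.29069957 -2.22286465] [-0.23883846 -1.28912695 -0.00185907] 0.008742304976017481
False 16.5917 [0.47263849 0.15313521 0.28278556] [ 5.11222837 -2.49217271 -1.02280162] [-0.21730397 -1.29216133 -0.00969187] 0.008765366826653654
```

The blank is about 17 mm in. There is a side force of about 5.6 N along tool −x, so I'll shift to relieve it and then go on to half depth.

Run:
```python
from rig import robot
from h import *
q=quat(np.deg2rad(71.66)); T=R.from_quat(q).as_matrix()
cmd=np.load("cmd.npy"); cmd[2]=.2828
def rep(t):
    s=robot.get_state(); print(t,round(s["clock"],2),s["position"],"f_tool",T.T@s["wrist_force"],"m_tool",T.T@s["wrist_torque"])
for k in range(3):
    cmd[:2]+=(T@np.array([-.0003,0,0]))[:2]
    robot.line_to(cmd,q,speed=.02); robot.wait(.3); rep(k)
np.save("cmd.npy",cmd)
```

```text
0 17.14 [0.47277199 0.15309408 0.28268592] f_tool [-5.26101807  0.72692144  2.21289108] m_tool [-0.19348287 -1.07383446 -0.04144712]
1 17.69 [0.47291997 0.15302524 0.28263499] f_tool [-1.47919973  0.56825058  3.11481655] m_tool [-0.2120116  -0.51677274  0.0036847 ]
2 18.24 [0.47329281 0.15290826 0.28278123] f_tool [ 0.55953283 -0.65302717  1.54721454] m_tool [-0.02779735 -0.00726316  0.00961976]
```

Side force is now near zero. Going down to half depth.

Run:
```python
from rig import robot
from h import *
q=quat(np.deg2rad(71.66)); T=R.from_quat(q).as_matrix()
cmd=np.load("cmd.npy")
cmd[:2]+=(T@np.array([-.0002,0,0]))[:2]
def rep(t):
    s=robot.get_state(); print(t,round(s["clock"],2),s["position"],"f_tool",T.T@s["wrist_force"],"m_tool",T.T@s["wrist_torque"],s["finger_gap"])
cmd[2]=.275
print(robot.line_to(cmd,q,speed=.02,f_stop=8)); robot.wait(.5); rep("end")
robot.wait(.5); rep("end2"); np.save("cmd.npy",cmd)
for n,b in(("wrist",(150,350,150,410)),("scene",(150,320,180,360)),("top",(180,290,180,400))):
    c=cam(robot,n); cr=c["color"][b[0]:b[1],b[2]:b[3]]; cv2.imwrite(f"pics/f_{n}.png",cv2.resize(cr,None,fx=3,fy=3,interpolation=cv2.INTER_CUBIC)[:,:,::-1])
    np.savez(f"f_{n}.npz",**c)
```

```text
False
end 19.28 [0.47352528 0.15284875 0.27500476] f_tool [-0.5384799   0.24205378  1.29698035] m_tool [ 0.02271175 -0.00667272  0.02145558] 0.008515086928527054
end2 19.78 [0.47354522 0.15282827 0.27500801] f_tool [0.59662853 0.22039592 1.64623702] m_tool [-0.01697195  0.04320414  0.02169129] 0.008619655879343617
```

View pics/f_wrist.png

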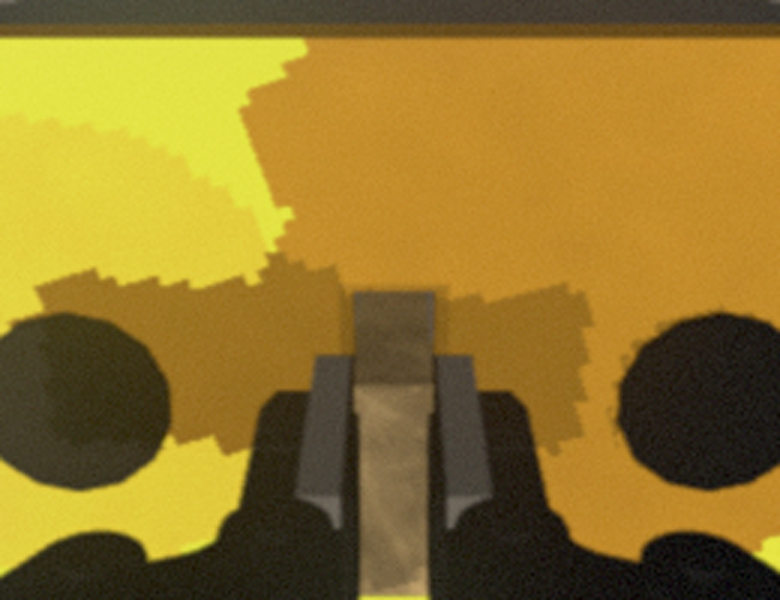

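View pics/f_scene.png

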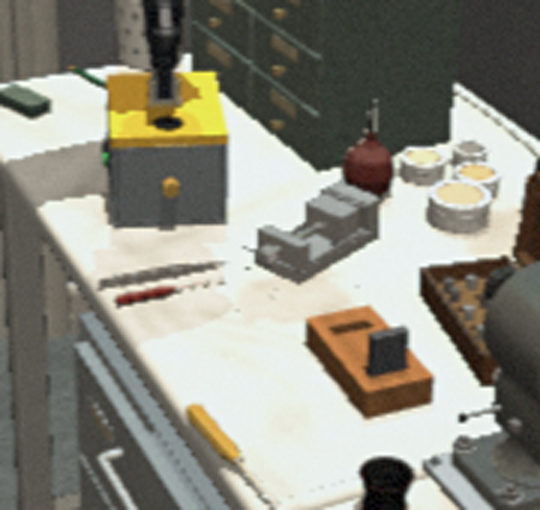

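View pics/f_top.png

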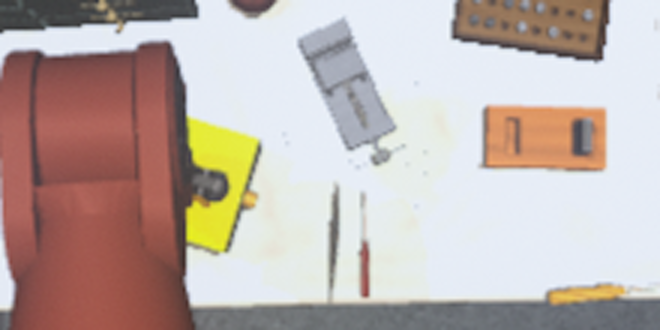

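Run:
```python
from rig import robot
print(robot.close_job()); print(robot.get_state()["clock"])
```

```text
the job is handed in; nothing more can be done
None
the job is handed in; nothing more can be done
```

The cover is pressed home, and the brass blank is held upright in the slot with about half its length inside. I handed the job in at about 20 s of the 51 s allowed; it reports no verdict.

- **Cover:** I pressed on the right-hand pad with closed fingers until it stopped hard, with the trip set at 28 N. The fingertips were then 98 mm above the bench, exactly the pad height when the cover is home.
- **Brass blank:** I gripped it across its thickness in the upper half, lifted it out and lowered it through the slot. About 17 mm in, the slot was pushing back sideways with about 5.6 N, so I shifted about 1 mm to relieve it before going to half depth.
- **Final position:** The TCP height puts about 25 mm of the 50 mm blank inside, and the pictures show it had not slipped in the grip. The fingertips are about 5–6 mm above the cover. Side force was about 0.6 N and vertical about 1.6 N over the last half second.
- **Other things on the bench:** In the last scene and top pictures the steel blank is still in its rack. The loupe, abrasive block and dust blower look untouched in the scene picture.

**Disagreement:** the wrist camera placed the slot about 1 mm off along its x direction compared with what the forces showed. I trusted the forces for the final position.

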